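Open the child-safe tablet bottle

TASK

Open the tall square tablet bottle that stands in the wooden caddy: press its white safety cap down against its spring, twist it anticlockwise while it is down until it comes free, and lift it straight up off the neck. Finish while still holding the cap in the gripper, level and still, about 5 cm clear above the open mouth of the bottle; do not let go of it or put it down. The bottle stays standing in its well, and everything else on the table is left where it is.

Things in the scene. Friction and masses are not known exactly. Their poses are not given: they have to be found in the camera images.
- cap_centre (a point): The tablet bottle's push-and-turn safety cap: round white ribbed plastic, 53 mm across, 30 mm high, flat closed top, 40 g. Point on its axis, half-way up (15 mm below its top, 15 mm above its skirt's edge); z up, x along the bottle's x when locked. Locked, its top is 12 mm above the bottle's mouth and 40 mm above the bottle's shoulder.
- cap: The same cap, origin at the centre of its skirt's lower edge. Lugs inside hook under the neck's: locked, it neither turns nor pulls off. Pushed down 3 mm or more (aim for 5; 6 is the end) it turns anticlockwise seen from above; keep it down for the first 0.8 rad; from 0.8 rad it is free and lifts straight off; it stops at about 1.45 rad. 1.1 rad is mid free range. Clockwise is blocked.
- cap_spring (a joint): Spring disc inside the cap, bearing on the bottle's mouth: how far the cap is pushed down from its locked height, in m: 0 locked, 0.006 fully down, -0.0015 with the cap off. The push needed is 5 N + 1.8 N per mm (10.4 N at 3 mm, 14 N at 5 mm).
- bottle_mouth (a point): Centre of the tablet bottle's open mouth, at the top of its neck, 103 mm above the bottle's underside; z up, x and y along the sides of its square body. The round neck is 34 mm across and 28 mm tall.
- bottle: The tablet bottle: amber plastic, square body 58 x 58 x 75 mm with a flat shoulder under the neck; the tallest thing in the caddy and the only square one, 0.15 to 0.3 kg. Origin: centre of its underside. It stands loose in one of the three wells, which lets it shift 1.5 mm each way but keeps it from turning.
- caddy: low wooden caddy, 73 x 207 x 45 mm tall, fixed on the table, with three square wells in a row along its y axis, centred at y = -67, 0 and 67 mm; each well is 61 mm square inside, its floor 6 mm above the table, its walls 6 mm thick. Origin: centre of its underside; z up. Nothing in the other two wells stands higher than 71 mm above the table.
- jar_centre (a point): bystander: low round glass cream jar with a smooth metal lid, 57 mm across, 50 mm high, in a well of the caddy; point at its centre
- vial_centre (a point): bystander: small round amber dropper bottle with a narrow smooth white cap, 44 mm across, 65 mm high, in a well of the caddy; point at its centre, half-way up
- mug_a_centre (a point): bystander: white flared mug, 82 mm across the rim, 105 mm high, with an angular handle on its y side reaching 71 mm from the axis; point on its axis, half-way up
- mug_b_centre (a point): bystander: a second mug just like it; point on its axis, half-way up
- organiser_centre (a point): bystander: seven-day pill organiser, 36 x 154 x 24 mm, long along its y; point at its centre
- remote_centre (a point): bystander: television remote, 44 x 165 x 18 mm, long along its y; point at its centre
- glasses_case_centre (a point): bystander: grey spectacle case, 62 x 160 x 37 mm, long along its y; point at its centre
Mind the look-alikes: they are no part of the job. What is meant by the cap is not black, red or yellow, and is the larger of those in its own colour.

How it is judged (in metres and radians):
On the way, in this order (a step that is already met when the one before it is completed fails the run):
1. the gripper has pressed the cap down against its spring, past its locking teeth (at least 3 mm) (value of joint cap_spring above 0.003 m and angle between the x axis of cap_centre and the x axis of bottle_mouth, either way round below 0.3 rad), for 0.05 s.
2. the cap has been twisted anticlockwise to where it is free, still on the neck (angle between the x axis of cap_centre and the x axis of bottle_mouth, either way round above 0.72 rad and horizontal distance between cap_centre and bottle_mouth below 0.012 m and z of cap_centre in the frame of bottle_mouth below 0.004 m), for 0.05 s.
At the end, for the whole second after the job is handed in: the gripper holds the cap still (under 30 mm/s) and level within 0.25 rad, its lower edge 20 to 110 mm above the bottle's mouth and its axis within 25 mm of the bottle's, clear of the bottle; the bottle stands upright in its well, its mouth within 12 mm of where it was (contact force between the fingers and cap above 1 N and contact force between cap and bottle below 0.05 N and z of cap_centre in the frame of bottle_mouth between 0.035 and 0.125 m and horizontal distance between cap_centre and bottle_mouth below 0.025 m and angle between cap_centre's own z axis and vertical below 0.25 rad and linear speed of each of cap, bottle below 0.03 m/s and angle between bottle_mouth's own z axis and vertical below 0.12 rad and distance of bottle_mouth from where it was at the start of the episode below 0.012 m); the arm keeps its last pose, push and grip.
It fails at once if the bottle is pulled up out of its well (its mouth moved more than 40 mm) or tipped (distance of bottle_mouth from where it was at the start of the episode above 0.04 m or angle between bottle_mouth's own z axis and vertical above 0.3 rad).
It fails at once if the jar or the dropper bottle in the caddy is disturbed (moved more than 20 mm) (distance of any of jar_centre, vial_centre from where it was at the start of the episode above 0.02 m).
It fails at once if anything on the table around the caddy is disturbed (moved more than 20 mm) (distance of any of mug_a_centre, mug_b_centre, organiser_centre, remote_centre, glasses_case_centre from where it was at the start of the episode above 0.02 m).
It also fails if it takes over 35 s, if anything falls off the work surface, if the arm or the gripper's body presses on something with over 40 N, if the wrist force passes 120 N, or if a joint passes its speed limit or range.

ROBOT

A 6-joint arm with a two-finger parallel gripper is mounted at the origin on the work surface. World frame = base frame: x ahead of the robot, y to its left, z up, the work surface at z = 0. Lengths are in m, angles in degrees, forces in N, time in s.
With the tool pointing down it reaches from about 0.3 to 0.75 m from the base axis. Payload 8.5 kg.
Tool frame: the origin (TCP) lies on the centre line of the jaws, within the pads' length; the fingertips stand 17 mm ahead of it and the grasp point (between the pads) lies 2 mm behind it (env.tip_extent is the distance from the TCP to the fingertips, in m); z points along the fingers, y is the direction in which the jaws open and shut (so a half turn about z gives the same grasp; the last joint's range is limited). The gripper opens to 85 mm and grips with 20 to 120 N. Pads are 22 mm wide; open, the fingers measure 114 mm over their backs; the gripper's body (76 mm by 85 mm) begins 54 mm behind the grasp point. The pads swing forward as they close: fully open they stand 13 mm farther back than shut.
Start: joints at [51.778, 21.807, 74.336, -0, 83.858, -12.336], TCP at [0.24, 0.495, 0.248] pointing down, gripper open.
Joint ranges: [-178.18, 178.18], [-50.72, 133.34], [12.68, 142.11], [-81.47, 261.47], [9.98, 163.14], [-165.26, 165.26]. Speed limits (degrees/s): [136.94, 136.94, 180, 180, 180, 180].

INTERFACE

Orientations are given as a 3x3 rotation matrix whose columns are the frame's x, y, z axes.
In Python, from rig import telemetry, get_image, camera_params, close_job, env gives the robot as it stands.
- The arm moves only by the tool apply_moves, never from a script. Its argument "motion" is a list of rows, each an object of numbers: "tx", "ty", "tz": the shift along the tool's x, y, z in cm; "turn": the turn about the tool's z in degrees; "jaw": the gripper's target within -1 to 1 (fully open at 1, half-way at 0, shut at -1). In form: [{"tx": .., "ty": .., "tz": .., "turn": .., "jaw": ..}, ...]. A call has 1 to 5 rows; each row is the pose to reach, as a shift and turn from the pose measured when the call began, along the tool's axes at that moment; what a row does not reach only later rows make up. A row lasts 1/12 s, in which the tool goes at most 41.7 mm and 7.16 degrees, less where a joint would pass 70% of its speed; a pose out of reach is approached as far as the arm can. A call with a gripper value outside its range is refused whole. The fingers move at their own pace and stop on an object; "squeeze" is the grip in N (left out, the last holds). Time passes only in rows, so rows that repeat a pose let the fingers close. It gives the time, the measured TCP pose, the force and the opening at its end, in the units of the state.
- telemetry.observe(): the state, without advancing time (a new reading comes with each control period).
- get_image(name): name is "scene" or "top" or "wrist"; returns (picture, depth): 384x512x3 uint8, red, green, blue; 384x512 float32, m along the optical axis (not along the pixel's ray), 0 where there is no reading.
- camera_params(name): a dict with "fx", "fy", "cx", "cy" (pixels), "rvec" (rotation vector, rad) and "tvec" (3), from world to camera coordinates, as OpenCV has them. Camera axes: x right, y down, z forward; pixel columns grow to the right and rows downward; lengths in m; the calibration is good to about 2 mm. A picture is of the moment at which its call begins: read the wrist's pose just before it. camera_params takes no time and is no camera call; for the wrist camera it gives the pose at the moment of the call.
- close_job(): hands the job in, once; it reports no verdict.
The state is a dict: "time_s": time; "q": joint angles; "qvel": joint speeds; "joint_efforts": joint torques, N m; "position": TCP position; "tool_rot": TCP orientation; "ft_force": force on the tool from outside, world axes, zero at the start; "wrist_torque": the same for the moment, N m; "grip_width": finger opening in m.
Only numpy, scipy, OpenCV 4.12 (cv2) and the standard library are available. Lean on these libraries where they do the work, as an engineer would, in place of code of your own. Each camera call takes 0.05 s, during which the arm holds its last target. There are 200 camera calls.

## Working session

There is one attempt and no reset: what is moved stays moved. The work goes in short steps, Python scripts to look and compute and a tool call to move; the robot and the scene stay as the last step left them, time stands still between calls to the robot, and variables do not carry over. Pictures are saved under pics/ and viewed, about 8 in all and at most 12, crops included, and the job is handed in when it is done.

Besides the shell and the picture viewer there is one more tool, called by a JSON object that holds its "op" and its "data". apply_moves: Moves the arm, as the interface text tells. Its arguments: {"type":"object","properties":{"motion":{"type":"array"},"squeeze":{"type":"number"}},"required":["motion"]}

```bash
mkdir -p pics; cat > h.py <<'E'
import numpy as np, cv2
from rig import telemetry, get_image, camera_params, close_job, env
def cam(n):
    p=camera_params(n); K=np.array([[p['fx'],0,p['cx']],[0,p['fy'],p['cy']],[0,0,1]])
    R=cv2.Rodrigues(np.array(p['rvec'],float))[0]; t=np.array(p['tvec'],float).ravel()
    return K,R,t
def onplane(c,u,v,z):
    K,R,t=c; o=-R.T@t; d=R.T@np.linalg.inv(K)@np.array([u,v,1.]); return o+d*(z-o[2])/d[2]
def cloud(c,D):
    K,R,t=c; h,w=D.shape; u,v=np.meshgrid(np.arange(w),np.arange(h))
    P=np.stack([(u-K[0,2])/K[0,0]*D,(v-K[1,2])/K[1,1]*D,D],-1)
    W=(P-t)@R; W[D==0]=np.nan; return W
E
python3 - <<'E'
from h import *
ims=[]
for n in ('top','scene'):
    c=cam(n); I,D=get_image(n); np.savez(f'{n}.npz',I=I,D=D,K=c[0],R=c[1],t=c[2]); ims.append(I)
    print(n,(-c[1].T@c[2]).round(3))
cv2.imwrite('pics/a.png',cv2.resize(np.vstack(ims),(448,672))[:, :,::-1]) if 0 else [cv2.imwrite(f'pics/{n}.png',i[:,:,::-1]) for n,i in zip(('top','scene'),ims)]
s=telemetry.observe(); print(s)
E
```

```text
top [0.46  0.041 0.87 ]
scene [ 1.346 -0.025  0.748]
{'time_s': 0.1, 'q': array([ 5.17774952e+01,  2.18380711e+01,  7.43791429e+01,  6.54333818e-04,
        8.38563262e+01, -1.23353532e+01]), 'qvel': array([ 0.05850684, -0.07908834, -0.1167525 ,  0.06032935, -0.03070103,
       -0.05604398]), 'joint_efforts': array([ 5.39107117e-03, -4.49213898e+01, -2.31659389e+01, -6.60910678e-05,
        3.58249330e-03, -6.12943109e-05]), 'position': array([0.23998031, 0.49462775, 0.24777214]), 'tool_rot': array([[-8.99655057e-01,  4.36600658e-01, -8.03055623e-04],
       [ 4.36601303e-01,  8.99654545e-01, -1.00132529e-03],
       [ 2.85293362e-04, -1.25146249e-03, -9.99999176e-01]]), 'ft_force': array([-0.62665263,  0.25037085, -0.38024548]), 'wrist_torque': array([0.03287323, 0.00214425, 0.02865936]), 'grip_width': 0.08533868465853708}
```

View pics/top.png

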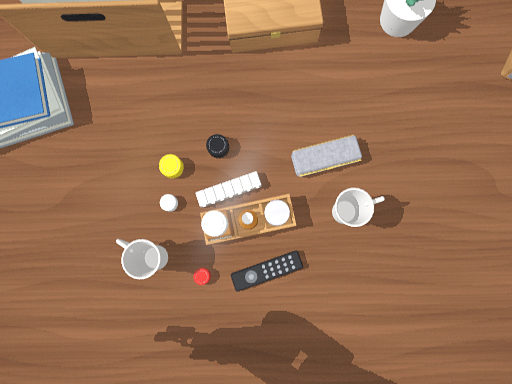

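View pics/scene.png

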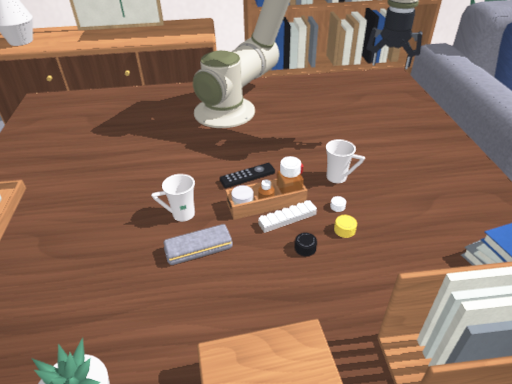

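Candidates for the cap in the top view are the white ones at (215,223) on the tall bottle, (277,212) jar lid, (248,218) dropper cap and (169,203) small loose cap, plus black (217,146), yellow (171,166) and red (202,277), which are excluded by colour. In the scene view the tall body is at (290,170), on the +y end of the caddy. I choose (215,223) and will check it in a crop.

```bash
python3 - <<'E'
from h import *
for n,box in (('top',(190,250,190,310)),('scene',(140,225,215,320))):
    d=np.load(n+'.npz'); c=(d['K'],d['R'],d['t']); W=cloud(c,d['D']); I=d['I'].astype(int)
    r=np.zeros(W.shape[:2],bool); r[box[0]:box[1],box[2]:box[3]]=1
    white=(I.min(-1)>120)&(I.max(-1)-I.min(-1)<45)
    m=r&(W[...,2]>0.112)&(W[...,2]<0.13)&white
    if n=='top':
        k,l,st,ce=cv2.connectedComponentsWithStats(m.astype(np.uint8)); print(st[1:],ce[1:])
    P=W[m]; print(n,m.sum(),'med z',np.median(P[:,2]),'mean',P.mean(0),'min',P.min(0),'max',P.max(0))
    cnt=max(cv2.findContours(m.astype(np.uint8),0,2)[0],key=cv2.contourArea)
    (u,v),a,g=cv2.fitEllipse(cnt); print('ellipse',u,v,a,'->',onplane(c,u,v,.121))
    if n=='top':
        # caddy rim
        orange=r&(abs(W[...,2]-.045)<.006)&(I[...,0]-I[...,2]>50)
        q=W[orange][:,:2].astype(np.float32); print('caddy rect',cv2.minAreaRect(q),len(q))
    hi=(W[...,2]>0.06)&(W[...,2]<.14)
    if n=='top':
        k,l,st,ce=cv2.connectedComponentsWithStats(hi.astype(np.uint8))
        for i in range(1,k):
            if st[i,4]>60: print(ce[i].round(),st[i,4],np.nanmean(W[l==i],0).round(3),np.nanmax(W[l==i],0).round(3))
s=np.load('top.npz')['I'][185:250,190:310]; t=np.load('scene.npz')['I'][140:225,215:320]
s=cv2.resize(s,(480,260),interpolation=2);t=cv2.resize(t,(320,260),interpolation=2)
cv2.imwrite('pics/crop.png',np.hstack([s,t])[:,:,::-1])
E
```

```text
[[201 211  27  26 520]] [[213.97307692 223.38461538]]
top 520 med z 0.12051710252099754 mean [0.50664386 0.15000799 0.12038002] min [0.48095048 0.12412869 0.11230556] max [0.5322928  0.17651523 0.12422625]
ellipse 213.96815490722656 223.3619842529297 (24.783300399780273, 25.1251220703125) -> [0.50662284 0.14992834 0.121     ]
caddy rect ((0.5197226405143738, 0.08534027636051178), (0.07308179885149002, 0.20734307169914246), 10.983647346496582) 781
[271.  17.] 3372 [0.983 0.022 0.085] [1.031 0.131 0.091]
[408.  11.] 1066 [ 0.987 -0.293  0.087] [ 1.029 -0.243  0.138]
[98. 34.] 3050 [0.943 0.416 0.102] [0.951 0.588 0.14 ]
[20. 89.] 2614 [0.828 0.603 0.078] [0.915 0.656 0.084]
[359. 205.] 726 [ 0.54  -0.154  0.091] [ 0.576 -0.101  0.107]
[217. 225.] 755 [0.505 0.146 0.108] [0.538 0.183 0.124]
[247. 218.] 102 [0.52  0.085 0.07 ] [0.531 0.096 0.074]
[136. 258.] 814 [0.439 0.319 0.09 ] [0.479 0.364 0.108]
scene 228 med z 0.1196584819992681 mean [0.51430525 0.15147249 0.11908808] min [0.48392964 0.12688113 0.11200953] max [0.53859399 0.17774529 0.12311508]
ellipse 289.7506103515625 163.6184539794922 (13.39671516418457, 20.05087661743164) -> [0.5171271  0.15116117 0.121     ]
```

View pics/crop.png

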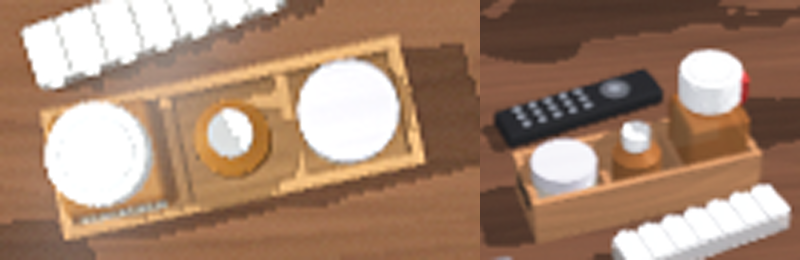

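The crop shows the ribbed white cap on the tall square amber bottle, left well at top-view (214,223). Its top is at z 0.1205 and it sits within 1.5 mm of the well centre worked out from the caddy. The jar's smooth lid is at the other end. Cap axis is at (0.5065, 0.150). I'll move above it.

{"op": "apply_moves", "data": {"motion": [{"tx": -2, "ty": -1, "tz": 0, "turn": 0, "jaw": 1}, {"tx": -5.5, "ty": -2.7, "tz": 0, "turn": 0, "jaw": 1}, {"tx": -9, "ty": -4.5, "tz": 0, "turn": 0, "jaw": 1}, {"tx": -12.5, "ty": -6.2, "tz": 0, "turn": 0, "jaw": 1}, {"tx": -16, "ty": -8, "tz": 0, "turn": 0, "jaw": 1}]}}

```text
time_s: 0.52
position: [0.3496, 0.3513, 0.2476]
tool_rot: [[-0.9, 0.436, -0.001], [0.436, 0.9, -0.001], [0.001, -0.002, -1.0]]
ft_force: [1.0, 0.0, 0.1]
grip_width: 0.0856
```

{"op": "apply_moves", "data": {"motion": [{"tx": -3.5, "ty": -1.7, "tz": 0, "turn": 0, "jaw": 1}, {"tx": -7, "ty": -3.5, "tz": 0, "turn": 0, "jaw": 1}, {"tx": -10.5, "ty": -5.2, "tz": 0, "turn": 0, "jaw": 1}, {"tx": -14, "ty": -7, "tz": 0, "turn": 0, "jaw": 1}, {"tx": -17, "ty": -8.5, "tz": 0, "turn": 0, "jaw": 1}]}}

```text
time_s: 0.93
position: [0.4665, 0.1985, 0.2474]
tool_rot: [[-0.9, 0.437, -0.002], [0.437, 0.9, -0.002], [0.001, -0.002, -1.0]]
ft_force: [0.6, 0.4, -0.1]
grip_width: 0.0853
```

```bash
cat > rel.py <<'E'
import sys; from h import *
s=telemetry.observe(); g=np.array(list(map(float,sys.argv[1:4]))); R=np.array(s['tool_rot'])
print(s['time_s'],'pos',s['position'].round(4),'need cm',(R.T@(g-s['position'])*100).round(2),'q',s['q'].round(1),'F',s['ft_force'].round(1),'T',s['wrist_torque'].round(2),'w',round(s['grip_width'],4),'tilt',R[:,2].round(4))
E
python3 rel.py .5065 .150 .200
```

```text
0.9333 pos [0.4665 0.1985 0.2474] need cm [-5.72 -2.61  4.74] q [  9.7  17.6  81.   -0.1  81.5 -54.4] F [ 0.6  0.4 -0.1] T [ 0.   -0.02  0.01] w 0.0853 tilt [-0.0017 -0.0015 -1.    ]
```

{"op": "apply_moves", "data": {"motion": [{"tx": -2.5, "ty": -1.2, "tz": 0.5, "turn": 0, "jaw": 1}, {"tx": -5.0, "ty": -2.3, "tz": 2, "turn": 0, "jaw": 1}, {"tx": -5.7, "ty": -2.6, "tz": 4, "turn": 0, "jaw": 1}, {"tx": -5.7, "ty": -2.6, "tz": 4.7, "turn": 0, "jaw": 1}, {"tx": -5.7, "ty": -2.6, "tz": 4.7, "turn": 0, "jaw": 1}]}}

```text
time_s: 1.35
position: [0.5054, 0.15, 0.1986]
tool_rot: [[-0.899, 0.438, -0.006], [0.438, 0.899, -0.002], [0.005, -0.004, -1.0]]
ft_force: [-1.0, -0.6, -0.6]
grip_width: 0.0853
```

```bash
python3 rel.py .5065 .150 .107; python3 - <<'E'
from h import *
c=cam('wrist'); I,D=get_image('wrist'); W=cloud(c,D)
m=(abs(W[...,2]-.121)<.006)&(I.min(-1)>110)
print(np.nanmedian(W[m],0)); 
cs=cv2.findContours(m.astype(np.uint8),0,2)[0]
k=max(cs,key=cv2.contourArea);(u,v),a,g=cv2.fitEllipse(k); print(u,v,a,onplane(c,u,v,.121),cv2.boundingRect(k))
cv2.imwrite('pics/w1.png',I[:,:,::-1])
E
```

```text
1.35 pos [0.5054 0.15   0.1986] need cm [-0.14  0.09  9.16] q [  3.7  22.1  82.6  -0.1  75.7 -60.4] F [-1.  -0.6 -0.6] T [ 0.01 -0.    0.06] w 0.0853 tilt [-0.0063 -0.0017 -1.    ]
[0.50375428 0.15320112 0.12131353]
263.0567626953125 213.82806396484375 (74.30287170410156, 77.81884765625) [0.50378595 0.15314979 0.121     ] (224, 176, 79, 76)
```

View pics/w1.png

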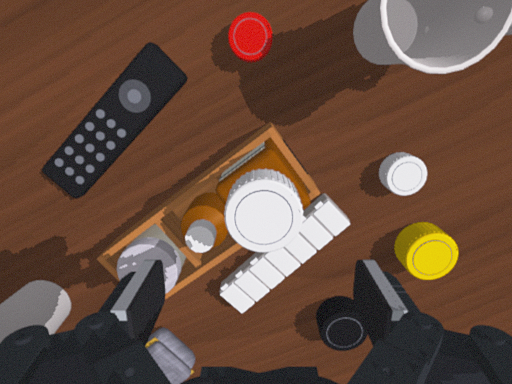

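The wrist picture shows the cap top at (263,216), with the fingers well clear either side. It puts the cap at (0.504, 0.153) and the top view says (0.5065, 0.150), so I'll use the middle, descend and feel the grasp.

{"op": "apply_moves", "data": {"motion": [{"tx": 0, "ty": 0.1, "tz": 2, "turn": 0, "jaw": 1}, {"tx": 0, "ty": 0.1, "tz": 4, "turn": 0, "jaw": 1}, {"tx": 0, "ty": 0.1, "tz": 6, "turn": 0, "jaw": 1}, {"tx": 0, "ty": 0.1, "tz": 7, "turn": 0, "jaw": 1}, {"tx": 0, "ty": 0.1, "tz": 7, "turn": 0, "jaw": 1}]}}

```text
time_s: 1.82
position: [0.5048, 0.1524, 0.1293]
tool_rot: [[-0.9, 0.435, -0.006], [0.435, 0.9, -0.002], [0.005, -0.004, -1.0]]
ft_force: [-0.2, 0.3, -0.6]
grip_width: 0.0854
```

```bash
python3 rel.py .5053 .1513 .108; python3 - <<'E'
from h import *
c=cam('wrist'); I,D=get_image('wrist')
K,R,t=c
for p in [(.5065,.150,.121),(.5038,.1531,.121)]:
    q=K@(R@np.array(p)+t); q=q[:2]/q[2]; print(q); cv2.circle(I,(int(q[0]),int(q[1])),3,(255,0,0) if p[0]>.505 else (0,0,255),-1)
cv2.imwrite('pics/w2.png',I[:,:,::-1])
E
```

```text
1.8167 pos [0.5048 0.1524 0.1293] need cm [-0.11 -0.06  2.13] q [  4.   26.6  88.2  -0.1  65.6 -60.2] F [-0.2  0.3 -0.6] T [ 0.02 -0.   -0.04] w 0.0854 tilt [-0.0062 -0.0016 -1.    ]
[256.53525227 278.69023498]
[260.00450467 271.56616729]
```

View pics/w2.png

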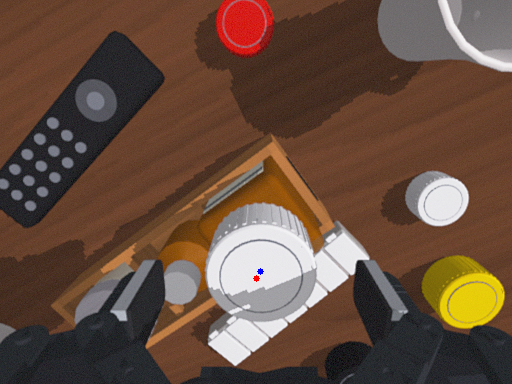

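The wrist view shows the cap disc centred at about (261,277), midway between the pads (col ~258). I'll fine-adjust, descend to cap mid-height and close.

{"op": "apply_moves", "data": {"motion": [{"tx": -0.25, "ty": 0.04, "tz": 1.0, "turn": 0, "jaw": 1}, {"tx": -0.25, "ty": 0.04, "tz": 2.0, "turn": 0, "jaw": 1}, {"tx": -0.25, "ty": 0.04, "tz": 2.1, "turn": 0, "jaw": 1}, {"tx": -0.25, "ty": 0.04, "tz": 2.1, "turn": 0, "jaw": 0.5}, {"tx": -0.25, "ty": 0.04, "tz": 2.1, "turn": 0, "jaw": 0.35}], "squeeze": 40}}

```text
time_s: 2.28
position: [0.5081, 0.1517, 0.1103]
tool_rot: [[-0.9, 0.435, -0.003], [0.435, 0.9, -0.001], [0.002, -0.002, -1.0]]
ft_force: [-0.5, -0.9, -0.0]
grip_width: 0.0641
```

{"op": "apply_moves", "data": {"motion": [{"tx": 0, "ty": 0, "tz": 0, "turn": 0, "jaw": -1}, {"tx": 0, "ty": 0, "tz": 0, "turn": 0, "jaw": -1}, {"tx": 0, "ty": 0, "tz": 0, "turn": 0, "jaw": -1}, {"tx": 0, "ty": 0, "tz": 0, "turn": 0, "jaw": -1}, {"tx": 0, "ty": 0, "tz": 0, "turn": 0, "jaw": -1}], "squeeze": 60}}

```text
time_s: 2.7
position: [0.5084, 0.1516, 0.111]
tool_rot: [[-0.9, 0.435, -0.002], [0.435, 0.9, -0.001], [0.001, -0.002, -1.0]]
ft_force: [-1.8, -0.7, 5.5]
grip_width: 0.0509
```

```bash
python3 rel.py .5073 .1516 .108
```

```text
2.7 pos [0.5084 0.1516 0.111 ] need cm [ 0.09 -0.05  0.3 ] q [  3.8  28.1  89.1  -0.1  62.8 -60.3] F [-1.8 -0.7  5.5] T [-0.23  0.29 -0.02] w 0.0509 tilt [-0.0017 -0.0015 -1.    ]
```

{"op": "apply_moves", "data": {"motion": [{"tx": 0, "ty": 0, "tz": 0.15, "turn": 0, "jaw": -1}, {"tx": 0, "ty": 0, "tz": 0.3, "turn": 0, "jaw": -1}, {"tx": 0, "ty": 0, "tz": 0.45, "turn": 0, "jaw": -1}, {"tx": 0, "ty": 0, "tz": 0.5, "turn": 0, "jaw": -1}, {"tx": 0, "ty": 0, "tz": 0.5, "turn": 0, "jaw": -1}], "squeeze": 80}}

```text
time_s: 3.12
position: [0.5085, 0.1516, 0.1073]
tool_rot: [[-0.9, 0.435, -0.0], [0.435, 0.9, -0.001], [-0.0, -0.001, -1.0]]
ft_force: [-4.5, -1.4, 12.6]
grip_width: 0.0504
```

```bash
python3 rel.py .5084 .1516 .106
```

```text
3.1167 pos [0.5085 0.1516 0.1073] need cm [ 0.01 -0.01  0.13] q [  3.8  28.4  89.4  -0.1  62.2 -60.3] F [-4.5 -1.4 12.6] T [-0.23  0.73 -0.05] w 0.0504 tilt [-3.0e-04 -1.5e-03 -1.0e+00]
```

{"op": "apply_moves", "data": {"motion": [{"tx": 0.05, "ty": 0, "tz": 0.2, "turn": 0, "jaw": -1}, {"tx": 0.05, "ty": 0, "tz": 0.2, "turn": -4, "jaw": -1}, {"tx": 0.05, "ty": 0, "tz": 0.2, "turn": -8, "jaw": -1}, {"tx": 0.05, "ty": 0, "tz": 0.2, "turn": -12, "jaw": -1}, {"tx": 0.05, "ty": 0, "tz": 0.2, "turn": -16, "jaw": -1}]}}

```text
time_s: 3.53
position: [0.5092, 0.152, 0.1072]
tool_rot: [[-0.986, 0.167, 0.004], [0.167, 0.986, -0.001], [-0.004, -0.0, -1.0]]
ft_force: [-0.9, -0.6, 11.8]
grip_width: 0.0501
```

```bash
python3 rel.py .5084 .1516 .106
```

```text
3.5333 pos [0.5092 0.152  0.1072] need cm [ 0.07 -0.05  0.12] q [  3.9  28.4  89.5  -0.1  61.9 -76.5] F [-0.9 -0.6 11.8] T [ 0.02  0.21 -0.08] w 0.0501 tilt [ 4.e-03 -9.e-04 -1.e+00]
```

{"op": "apply_moves", "data": {"motion": [{"tx": 0, "ty": 0, "tz": 0.25, "turn": -4, "jaw": -1}, {"tx": 0, "ty": 0, "tz": 0.25, "turn": -9, "jaw": -1}, {"tx": 0, "ty": 0, "tz": 0.25, "turn": -14, "jaw": -1}, {"tx": 0, "ty": 0, "tz": 0.25, "turn": -19, "jaw": -1}, {"tx": 0, "ty": 0, "tz": 0.25, "turn": -24, "jaw": -1}]}}

```text
time_s: 3.95
position: [0.5096, 0.1525, 0.1064]
tool_rot: [[-0.968, -0.253, 0.006], [-0.253, 0.968, 0.0], [-0.006, -0.001, -1.0]]
ft_force: [-3.8, 1.9, 13.9]
grip_width: 0.0503
```

```bash
python3 rel.py .5084 .1516 .106
```

```text
3.95 pos [0.5096 0.1525 0.1064] need cm [ 0.14 -0.05  0.04] q [   3.9   28.4   89.5   -0.    61.7 -100.7] F [-3.8  1.9 13.9] T [ 0.33  0.67 -0.16] w 0.0503 tilt [ 6.4e-03  1.0e-04 -1.0e+00]
```

{"op": "apply_moves", "data": {"motion": [{"tx": 0.1, "ty": 0, "tz": 0.15, "turn": -4, "jaw": -1}, {"tx": 0.1, "ty": 0, "tz": 0.15, "turn": -9, "jaw": -1}, {"tx": 0.1, "ty": 0, "tz": 0.15, "turn": -14, "jaw": -1}, {"tx": 0.1, "ty": 0, "tz": 0.15, "turn": -19, "jaw": -1}, {"tx": 0.1, "ty": 0, "tz": 0.15, "turn": -24, "jaw": -1}]}}

```text
time_s: 4.37
position: [0.5093, 0.1527, 0.1066]
tool_rot: [[-0.779, -0.627, 0.01], [-0.627, 0.779, 0.001], [-0.008, -0.005, -1.0]]
ft_force: [-3.4, 1.9, 13.0]
grip_width: 0.0501
```

{"op": "apply_moves", "data": {"motion": [{"tx": 0, "ty": 0, "tz": 0.12, "turn": -1, "jaw": -1}, {"tx": 0, "ty": 0, "tz": 0.12, "turn": -1, "jaw": -1}]}}

```text
time_s: 4.53
position: [0.5093, 0.1528, 0.1068]
tool_rot: [[-0.767, -0.642, 0.011], [-0.642, 0.767, 0.002], [-0.009, -0.006, -1.0]]
ft_force: [-5.0, -0.6, 11.5]
grip_width: 0.0503
```

```bash
python3 rel.py .5084 .1516 .106; python3 - <<'E'
from h import *
I,D=get_image('wrist'); cv2.imwrite('pics/w3.png',I[:,:,::-1])
E
```

```text
4.5333 pos [0.5093 0.1528 0.1068] need cm [ 0.15 -0.03  0.08] q [ 3.900e+00  2.830e+01  8.970e+01  1.000e-01  6.140e+01 -1.261e+02] F [-5.  -0.6 11.5] T [-0.13  0.82  0.01] w 0.0503 tilt [ 0.0109  0.0015 -0.9999]
```

View pics/w3.png

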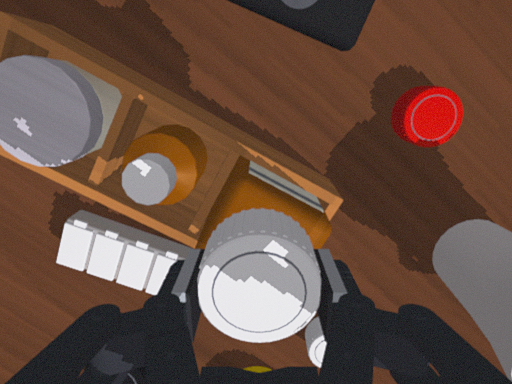

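The cap is centred in the pads, disc at (260,290), and turned 66° (1.15 rad) with low torque. I'll lift gently first and check for drag.

{"op": "apply_moves", "data": {"motion": [{"tx": 0, "ty": 0, "tz": -0.2, "turn": 0, "jaw": -1}, {"tx": 0, "ty": 0, "tz": -0.5, "turn": 0, "jaw": -1}, {"tx": 0, "ty": 0, "tz": -0.9, "turn": 0, "jaw": -1}, {"tx": 0, "ty": 0, "tz": -1.2, "turn": 0, "jaw": -1}, {"tx": 0, "ty": 0, "tz": -1.5, "turn": 0, "jaw": -1}]}}

```text
time_s: 5.0
position: [0.5092, 0.1529, 0.122]
tool_rot: [[-0.767, -0.641, 0.011], [-0.641, 0.767, 0.002], [-0.009, -0.006, -1.0]]
ft_force: [-1.0, -0.0, -1.6]
grip_width: 0.0498
```

```bash
python3 rel.py .5084 .1516 .18
```

```text
5.0 pos [0.5092 0.1529 0.122 ] need cm [ 0.08 -0.08 -5.8 ] q [ 3.90e+00  2.71e+01  8.87e+01  1.00e-01  6.35e+01 -1.26e+02] F [-1.  -0.  -1.6] T [ 0.03  0.09 -0.05] w 0.0498 tilt [ 0.0107  0.0016 -0.9999]
```

{"op": "apply_moves", "data": {"motion": [{"tx": 0, "ty": 0, "tz": -0.3, "turn": 0, "jaw": -1}, {"tx": 0, "ty": 0, "tz": -0.7, "turn": 0, "jaw": -1}, {"tx": 0, "ty": 0, "tz": -1.1, "turn": 0, "jaw": -1}, {"tx": 0, "ty": 0, "tz": -1.5, "turn": 0, "jaw": -1}, {"tx": 0, "ty": 0, "tz": -1.5, "turn": 0, "jaw": -1}]}}

```text
time_s: 5.42
position: [0.5094, 0.1529, 0.1379]
tool_rot: [[-0.767, -0.641, 0.012], [-0.641, 0.767, 0.002], [-0.01, -0.007, -1.0]]
ft_force: [0.4, -0.3, 1.2]
grip_width: 0.0504
```

```bash
python3 rel.py .5084 .1516 .18; python3 - <<'E'
from h import *
I,D=get_image('scene'); cv2.imwrite('pics/s2.png',cv2.resize(I[100:225,210:360],(720,600),interpolation=2)[:,:,::-1])
E
```

```text
5.4167 pos [0.5094 0.1529 0.1379] need cm [ 0.11 -0.06 -4.21] q [ 3.90e+00  2.60e+01  8.76e+01  1.00e-01  6.57e+01 -1.26e+02] F [ 0.4 -0.3  1.2] T [-0.04 -0.01  0.02] w 0.0504 tilt [ 0.0122  0.0017 -0.9999]
```

View pics/s2.png

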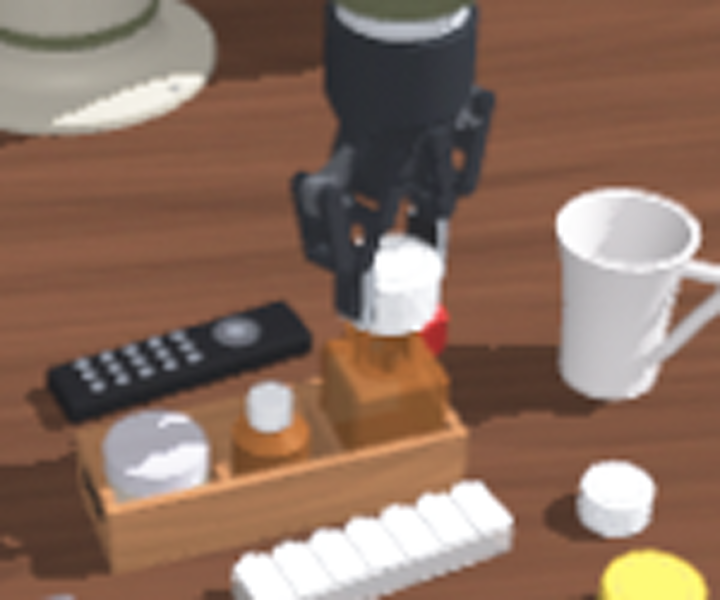

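The crop shows the cap at (400,290) rising off the neck while the bottle, at (385,390), stays seated. I'll raise the remaining 4 cm.

{"op": "apply_moves", "data": {"motion": [{"tx": 0, "ty": 0, "tz": -1, "turn": 0, "jaw": -1}, {"tx": 0, "ty": 0, "tz": -2, "turn": 0, "jaw": -1}, {"tx": 0, "ty": 0, "tz": -3, "turn": 0, "jaw": -1}, {"tx": 0, "ty": 0, "tz": -4, "turn": 0, "jaw": -1}, {"tx": 0, "ty": 0, "tz": -4.2, "turn": 0, "jaw": -1}]}}

```text
time_s: 5.88
position: [0.5092, 0.1528, 0.1807]
tool_rot: [[-0.767, -0.641, 0.014], [-0.641, 0.767, 0.002], [-0.012, -0.008, -1.0]]
ft_force: [-0.7, 0.8, -0.4]
grip_width: 0.0502
```

{"op": "apply_moves", "data": {"motion": [{"tx": 0, "ty": 0, "tz": 0, "turn": 0, "jaw": -1}, {"tx": 0, "ty": 0, "tz": 0, "turn": 0, "jaw": -1}, {"tx": 0, "ty": 0, "tz": 0, "turn": 0, "jaw": -1}, {"tx": 0, "ty": 0, "tz": 0, "turn": 0, "jaw": -1}, {"tx": 0, "ty": 0, "tz": 0, "turn": 0, "jaw": -1}]}}

```text
time_s: 6.3
position: [0.5091, 0.1528, 0.1803]
tool_rot: [[-0.767, -0.641, 0.013], [-0.641, 0.767, 0.002], [-0.011, -0.007, -1.0]]
ft_force: [1.0, -0.6, -0.5]
grip_width: 0.0505
```

```bash
python3 rel.py .5084 .1516 .18; python3 - <<'E'
from h import *
I,D=get_image('scene'); W=cloud(cam('scene'),D)
m=np.zeros(D.shape,bool); m[100:200,270:315]=1
a=m&(I.min(-1)>120)&(W[...,2]>.13)&(W[...,2]<.21); print('cap',np.nanmin(W[a],0),np.nanmax(W[a],0),a.sum())
cv2.imwrite('pics/s3.png',cv2.resize(I[100:225,210:360],(720,600),interpolation=2)[:,:,::-1])
E
```

```text
6.3 pos [0.5091 0.1528 0.1803] need cm [ 0.13 -0.05  0.03] q [ 3.90e+00  2.32e+01  8.42e+01  1.00e-01  7.18e+01 -1.26e+02] F [ 1.  -0.6 -0.5] T [0.01 0.04 0.06] w 0.0505 tilt [ 0.0131  0.0018 -0.9999]
cap [0.48536487 0.13344007 0.15857094] [0.5419902  0.18787705 0.20840004] 308
```

View pics/s3.png

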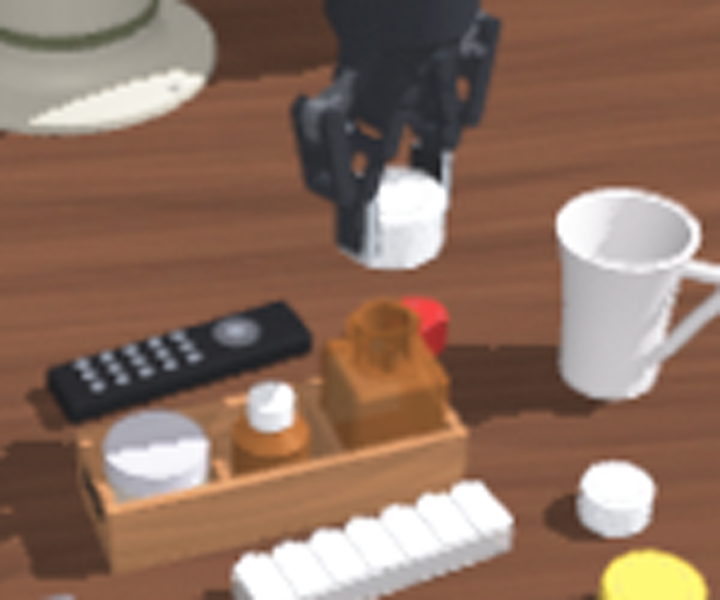

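The cap, at (405,220), is held level about 5 cm above the open neck at (385,315). The bottle is seated and nothing else has moved.

```bash
python3 -c "
from h import *
print(close_job())"
```

```text
the job is handed in; nothing more can be done
None
```

The cap is off the tall square bottle, and the gripper is holding it level and still about 5 cm above the open mouth. I handed the job in at about 6.4 s.

- **Press:** I gripped the cap at mid-height and pushed down. The upward force read 12 to 14 N, which is about 4 to 5 mm of spring travel.
- **Twist:** The gripper turned about 66° (1.15 rad) anticlockwise. Wrist torque stayed at or below 0.16 N m, so I took it that the cap turned rather than slipped.
- **Last checks:** The lower edge of the cap measured about 0.159 m high and the mouth stands at 0.109 m. The gripper is tilted under 0.015 rad, the opening is 50 mm and the wrist force is near zero. In the last picture the bottle is upright in its well and nothing in view had moved.

**Disagreements:**
- The top and wrist cameras differed by about 4 mm on where the cap was. I used a blend of the two, and the cap sat centred between the pads.
- The gripper opening read 50 to 51 mm on the 53 mm cap.
- The wrist force briefly read -1.6 N early in the lift. A picture then showed the bottle had stayed down.

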